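# Tip the dried vial racks down, wells up

## Robot

A 7-joint arm with a two-finger parallel gripper is mounted at the origin on the work surface. World frame = base frame: x ahead of the robot, y to its left, z up, the work surface at z = 0. Lengths are in m, angles in degrees, forces in N, time in s.
With the tool pointing down it reaches from about 0.425 to 0.875 m from the base axis. Payload 4.7 kg.
Tool frame: the origin (TCP) lies midway between the tips of the shut fingers; the grasp point (between the pads) lies env.grip_point_offset behind it (env.grip_point_offset is the distance from the TCP to the grasp point, in m); z points along the fingers, y is the line along which they close (so a half turn about z gives the same grasp; the last joint's range is limited). The gripper opens to 87 mm and grips with 3 to 60 N. Pads are 19 mm wide; open, the fingers measure 117 mm over their backs; the gripper's body (75 mm by 190 mm) begins 51 mm behind the grasp point.
Start: joints at [64.463, 18.392, -4.016, 83.108, 1.295, 78.541, -3.26], TCP at [0.288, -0.583, 0.223] pointing down, gripper open.
Joint ranges: [-163.93, 163.93], [-17.29, 119.83], [-79.2, 71.16], [3.27, 140.29], [-89.18, 269.18], [5.43, 117.66], [-154.24, 154.24]. Speed limits (degrees/s): [147.25, 147.25, 180, 180, 180, 180, 180].

## Interface

Orientations are given as [roll, pitch, yaw] about the fixed x, y, z axes, in that order (R = Rz(yaw) Ry(pitch) Rx(roll)).
In Python, from cell import env gives the robot as it stands.
- The arm moves only by the shell command python3 -m creep 'ROWS' [FORCE]. ROWS is a JSON object of lists of equal length, an entry for each row: "translation": the shift along the tool's x, y, z in units of 0.08 m (1.0 is 0.08 m), a list of three; "turn": the turn, a rotation vector about the tool's x, y, z in units of 180 degrees (1.0 is 180 degrees), a list of three; "grip": the opening, from 0 (shut) to 1 (fully open). In form: {"translation": [[x, y, z], ...], "turn": [[ax, ay, az], ...], "grip": [grip, ...]}. A call has 1 to 5 rows; each row shifts and turns the commanded pose from where the row before left it, along the tool's axes as they then stand; what a row does not reach is not made up. A row lasts 1/8 s, in which the tool goes at most 62.5 mm and 10.7 degrees, less where a joint would pass 70% of its speed; a pose out of reach is approached as far as the arm can. A call with a number of a shift or a turn outside -1 to 1 is refused whole. A call with a gripper value outside its range is refused whole. The fingers move at their own pace and stop on an object; FORCE is the grip in N (left out, the last holds). Time passes only in rows, so rows that do not move let the fingers close. It gives the time, the measured TCP pose, the force, the opening and the grip force at its end, in the units of the state.
- env.get_obs(): the state, without advancing time (a new reading comes with each control period).
- env.read_camera(name): name is "scene" or "top" or "wrist"; returns a dict with "frame" (420x560x3 uint8, red, green, blue), "z_map" (420x560 float32, m along the optical axis (not along the pixel's ray), 0 where there is no reading), "K" (3x3 intrinsics, pixels), "rvec" (rotation vector, rad) and "tvec" (3), from world to camera coordinates, as OpenCV has them. Camera axes: x right, y down, z forward; pixel columns grow to the right and rows downward; lengths in m; the calibration is good to about 2 mm. The wrist camera is an equidistant fisheye: a pixel r from the principal point sees the ray r / f radians off the axis. A picture is of the moment at which its call begins.
- env.sign_off(): hands the job in; it is judged then, once.
The state is a dict: "time_s": time; "qpos": joint angles; "joint_velocities": joint speeds; "effort": joint torques, N m; "tool_pos": TCP position; "tool_rot": TCP orientation; "force": force on the tool from outside, world axes, zero at the start; "wrist_torque": the same for the moment, N m; "grip_width": finger opening in m; "grasp_force": force on a finger pad.
Only numpy, scipy, OpenCV 4.12 (cv2) and the standard library are available. Lean on these libraries where they do the work, as an engineer would, in place of code of your own. Each camera call takes 0.05 s, during which the arm holds its last target. There are 200 camera calls.

## Task

The two washed vial racks have been left standing on edge on the drying mat. Push each of them over with the fingertips, without gripping or lifting it, so that it lies flat on its feet on the spot where it stood, with its wells facing up ready for vials; do not shove it along the mat. Leave the vial, bottle and everything else where they are.

Things in the scene. Friction and masses are not known exactly. Their poses are not given: they have to be found in the camera images.
- big_rack_mid (a point): centre of the bigger vial rack, a white plastic block 150 mm long, 88 wide, 40 thick, 0.26 kg. One broad face has 15 wells (24 mm across, 34 deep), the other is closed with four black feet 3 mm high. At first on a long edge, wells roughly towards the robot. Its z runs up the 88 mm height at the start, y along the length, x from well face (x = -20 mm) to foot face (+20): wells open to -x, which must end up pointing up.
- small_rack_mid (a point): centre of the smaller vial rack, a white plastic block 124 mm long, 68 wide, 30 thick, 0.14 kg. One broad face has 28 dark wells (12 mm), the other is closed with four black feet 3 mm high. At first on a long edge, wells roughly away from the robot. Its z runs up the 68 mm height at the start, y along the length, x from well face (x = -15 mm) to foot face (+15): wells open to -x, which must end up pointing up.
- mat: black rubber drying mat, fixed to the bench, 380 mm (x) by 800 mm (y), 4 mm thick; origin at the centre of its underside, on the bench. The two racks and the vial stand on it in a row along y, in any order, about 270 mm apart.
- vial_a: capped glass vial, 23 mm across, 75 mm tall, upright on the mat, left of, between or right of the racks; a bystander. Origin at the centre of its foot, z up.
- amber_bottle: amber glass bottle, 68 mm across, 150 mm tall, on the bench to the left of the mat; a bystander. Origin at the centre of its foot.
- beaker: glass beaker, 70 mm across, 90 mm tall, on the bench to the left of the mat; a bystander. Origin at the centre of its foot.
- reagent_jar: white jar, 48 mm across, 85 mm tall, on the bench to the right of the mat; a bystander. Origin at the centre of its foot.
- tip_box: closed pipette-tip box, 88 x 123 mm, 62 mm tall, on the bench to the right of the mat; a bystander. Origin at the centre of its underside.
- full_rack: clear rack, 90 x 130 mm, 39 mm tall with its blue-capped vials, lying flat on the bench beyond the mat; a bystander. Origin at the centre of its underside.
Mind the look-alikes: they are no part of the job. Leave any purple look-alike of the part that bears small_rack_mid alone.

How it is judged:
By the outcome, as a careful person would: the job done as asked, in the order asked, and still so for the second after the job is handed in, with the robot touching nothing.
It also fails if it takes over 42 s, if anything falls off the work surface, if the arm or the gripper's body presses on something with over 40 N, if the wrist force passes 120 N, or if a joint passes its speed limit or range.

## Working session

There is one attempt and no reset: what is moved stays moved. The work goes in short steps, Python scripts to look and compute and a shell command to move; the robot and the scene stay as the last step left them, time stands still between calls to the robot, and variables do not carry over. Pictures are saved under pics/ and viewed, at most 10 in all, crops included, and the job is handed in when it is done.

```bash
mkdir -p pics; ls; python3 - <<'E'
from cell import env
import cv2,numpy as np
o=env.get_obs(); print(o, env.grip_point_offset)
for n in("scene","top"):
    c=env.read_camera(n); cv2.imwrite(f"pics/{n}0.png",c["frame"][...,::-1]); np.savez(f"pics/{n}0.npz",**c)
    print(n,c["K"],c["rvec"],c["tvec"])
E
```

```text
pics
{'time_s': 0.0, 'qpos': array([64.46404891, 18.43786719, -4.01646856, 83.17513458,  1.29306883,
       78.54091335, -3.25990616]), 'joint_velocities': array([-0.03937113, -0.00320289, -0.03330648, -0.08559244,  0.08827391,
        0.10125488, -0.06785623]), 'effort': array([ 7.86731380e-05, -4.91294825e+01, -4.04103007e-01, -3.12531710e+01,
       -6.40001404e-02,  4.37933556e-02,  1.90544711e-04]), 'tool_pos': array([ 0.28816851, -0.5820088 ,  0.22147311]), 'tool_rot': array([-1.79891225e+02,  3.61408325e-03,  2.63463069e+01]), 'force': array([-0.43393948,  0.80898399,  0.39917557]), 'wrist_torque': array([-0.02986195,  0.02434168, -0.05864089]), 'grasp_force': 0.0, 'grip_width': 0.08702939736637876} 0.0187
scene [[418.34665357   0.         281.18413315]
 [  0.         418.34665357 205.1944917 ]
 [  0.           0.           1.        ]] [ 1.8241619   1.45890356 -0.72885127] [-0.10203891 -0.26134045  1.56822177]
top [[404.68362369   0.         276.5494045 ]
 [  0.         404.68362369 205.19082666]
 [  0.           0.           1.        ]] [ 2.22935797 -2.16684522  0.08075253] [-0.03493003  0.50935319  1.28355758]
```

View pics/scene0.png

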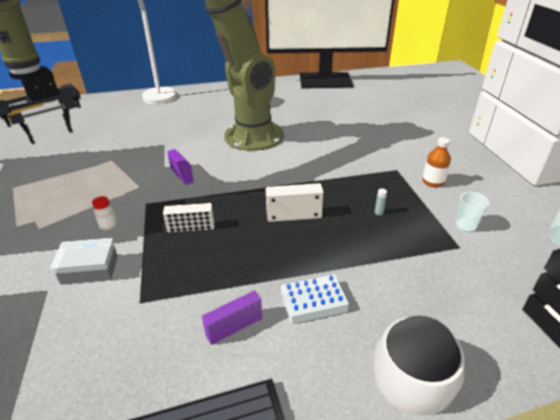

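View pics/top0.png

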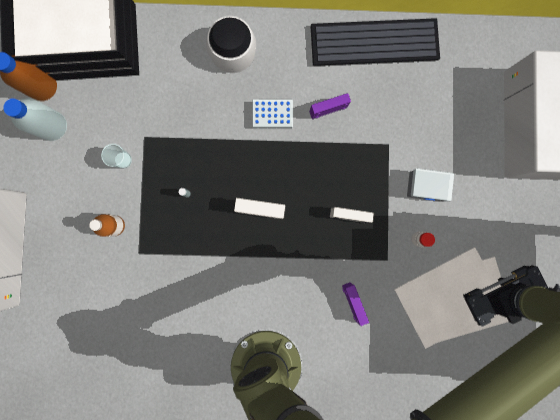

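Both views agree. The scene camera looks back at the robot.

Candidates for the racks:
- White block with dark wells: scene (190,218), top (352,215). The wells face away from the robot, so this is the small rack.
- White block showing closed foot face with four black feet: scene (294,202), top (260,208). This is the big rack.
- Purple look-alikes: scene (233,317) and (180,166), top (330,105) and (355,303). Leave these alone.
- Flat full rack: scene (315,297). A bystander.
- White tip box: scene (85,260). A bystander.

Next I'll measure both racks and check the choice in a crop.

```bash
cat > h.py <<'E'
import numpy as np,cv2
def cam(c):
    R=cv2.Rodrigues(np.array(c["rvec"]))[0]; return R,np.array(c["tvec"]).ravel(),np.array(c["K"])
def plane(c,uv,z):
    R,t,K=cam(c); uv=np.atleast_2d(uv).astype(float)
    d=(np.c_[uv,np.ones(len(uv))]@np.linalg.inv(K).T)@R; o=-R.T@t
    return o+d*((z-o[2])/d[:,2])[:,None]
def cloud(c):
    R,t,K=cam(c); z=np.array(c["z_map"]); v,u=np.mgrid[:z.shape[0],:z.shape[1]]
    p=np.stack([(u-K[0,2])/K[0,0]*z,(v-K[1,2])/K[1,1]*z,z],-1)
    P=(p-t)@R; P[z==0]=np.nan; return P
def white(c,box):
    u0,v0,u1,v1=box; f=np.array(c["frame"]).astype(int); m=np.zeros(f.shape[:2],bool)
    s=f[v0:v1,u0:u1]; m[v0:v1,u0:u1]=(s.min(-1)>130); return m
E
python3 - <<'E'
from h import *
T=np.load("pics/top0.npz"); S=np.load("pics/scene0.npz")
for n,box,h in(("big",(225,185,295,230),.092),("small",(322,198,383,230),.072),("vial",(172,180,195,203),.079)):
    m=white(T,box); P=cloud(T)[m]; 
    v,u=np.nonzero(m); r=cv2.minAreaRect(np.c_[u,v].astype(np.float32)); b=cv2.boxPoints(r)
    print(n,m.sum(),"depth z pct",np.nanpercentile(P[:,2],[5,50,95]).round(3))
    print(plane(T,b,h).round(4).tolist(),plane(T,r[0],h).round(4))
for n,box in(("big",(255,175,335,230)),("small",(155,195,225,240))):
    m=white(S,box); P=cloud(S)[m]; P=P[P[:,2]>.008]; 
    print(n,np.nanmedian(P,0).round(3),np.nanpercentile(P,[3,97],axis=0).round(3).tolist(), np.polyfit(P[:,1],P[:,0],1).round(3))
a=S["frame"][150:260,130:350]; b=T["frame"][170:270,165:385]
o=np.vstack([cv2.resize(x[...,::-1],None,fx=2.7,fy=2.7,interpolation=cv2.INTER_CUBIC) for x in(a,b)]); cv2.imwrite("pics/crop.png",o); print(o.shape)
E
```

```text
big 703 depth z pct [0.079 0.092 0.097]
[[0.4832, 0.1092, 0.092], [0.5256, 0.1046, 0.092], [0.5086, -0.0447, 0.092], [0.4662, -0.0398, 0.092]] [[0.4959 0.0324 0.092 ]]
small 401 depth z pct [0.066 0.072 0.076]
[[0.4774, -0.1928, 0.072], [0.5083, -0.1968, 0.072], [0.4936, -0.3179, 0.072], [0.4628, -0.3137, 0.072]] [[ 0.4855 -0.2553  0.072 ]]
vial 51 depth z pct [0.003 0.077 0.082]
[[0.5502, 0.2792, 0.079], [0.5509, 0.2579, 0.079], [0.5295, 0.257, 0.079], [0.5289, 0.2783, 0.079]] [[0.5399 0.2681 0.079 ]]
big [0.513 0.029 0.065] [[0.48, -0.041, 0.012], [0.524, 0.1, 0.092]] [0.109 0.507]
small [ 0.494 -0.254  0.069] [[0.471, -0.316, 0.018], [0.508, -0.197, 0.073]] [0.112 0.521]
(567, 594, 3)
```

View pics/crop.png

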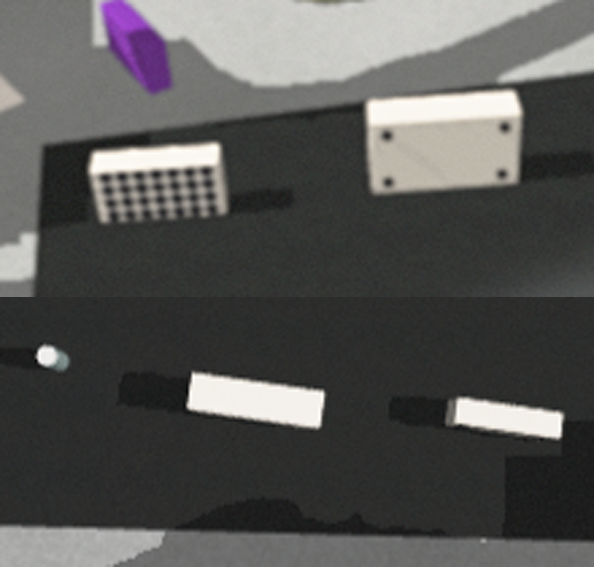

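The crop confirms the choice: wells at crop (160,195) are on the small rack, and four feet at (445,150) are on the big one. The vial is to the left, at (45,355). The small rack's centre is (0.486,-0.255) and the big one's is (0.496,0.032). Both are turned about -6.6°.

I'll shut the fingers with the closing axis along the rack length, so the 30 mm pair cannot enter a well. First I turn the tool.

```bash
python3 -m creep '{"translation":[[0,0,0],[0,0,0],[0,0,0],[0,0,0],[0,0,0]],"turn":[[0,0,0.046],[0,0,0.046],[0,0,0.046],[0,0,0.046],[0,0,0]],"grip":[0,0,0,0,0]}' 20
cat >> h.py <<'E'
def togo(target,yaw=None):
    from cell import env
    from scipy.spatial.transform import Rotation as Ro
    o=env.get_obs(); R=Ro.from_euler('xyz',o["tool_rot"],degrees=True)
    print("t",o["time_s"],"pos",o["tool_pos"].round(4),"rot",o["tool_rot"].round(2),"units togo",(R.inv().apply(np.array(target)-o["tool_pos"])/.08).round(3),"F",o["force"].round(1))
E
python3 -c "
from h import *
togo([.540,-.2617,.15])"
```

```text
time_s: 0.72
tool_pos: [0.2884, -0.5823, 0.222]
tool_rot: [-180.0, 0.0, -6.7]
force: [0.8, -0.5, 0.0]
grip_width: 0.0449
grasp_force: 0.0
t 0.725 pos [ 0.2884 -0.5823  0.222 ] rot [-1.7996e+02  4.0000e-02 -6.6800e+00] units togo [ 2.659 -4.345  0.901] F [ 0.8 -0.5  0. ]
```

```bash
python3 -m creep '{"translation":[[0.3,-0.48,0],[0.3,-0.48,0],[0.3,-0.48,0],[0.3,-0.48,0],[0.3,-0.48,0]],"turn":[[0,0,0],[0,0,0],[0,0,0],[0,0,0],[0,0,0]],"grip":[0,0,0,0,0]}'
python3 -m creep '{"translation":[[0.3,-0.48,0.1],[0.3,-0.48,0.2],[0.3,-0.48,0.3],[0.26,-0.48,0.3],[0,0,0]],"turn":[[0,0,0],[0,0,0],[0,0,0],[0,0,0],[0,0,0]],"grip":[0,0,0,0,0]}'
python3 -c "
from h import *
togo([.540,-.2617,.058])"
```

```text
time_s: 1.35
tool_pos: [0.4309, -0.4047, 0.2224]
tool_rot: [180.0, 0.0, -6.6]
force: [-0.3, 0.1, -0.4]
grip_width: 0.0016
grasp_force: 0.0
time_s: 1.98
tool_pos: [0.5415, -0.2586, 0.148]
tool_rot: [-179.8, 0.2, -6.2]
force: [-0.0, -0.6, 0.2]
grip_width: 0.0006
grasp_force: 0.0
t 1.975 pos [ 0.5415 -0.2586  0.148 ] rot [-179.77    0.2    -6.17] units togo [-0.011  0.045  1.125] F [-0.  -0.6  0.2]
```

```bash
python3 -m creep '{"translation":[[0,0.04,0.37],[0,0,0.37],[0,0,0.37],[0,0,0],[0,0,0]],"turn":[[0,0,0.002],[0,0,0],[0,0,0],[0,0,0],[0,0,0]],"grip":[0,0,0,0,0]}'
python3 -c "
from h import *
from cell import env
togo([.510,-.2582,.058])
c=env.read_camera('top');cv2.imwrite('pics/t1.png',cv2.resize(c['frame'][150:280,200:400,::-1],None,fx=3,fy=3))"
```

```text
time_s: 2.6
tool_pos: [0.5407, -0.2686, 0.0631]
tool_rot: [179.9, -0.1, -7.1]
force: [0.5, -0.2, 0.3]
grip_width: 0.0007
grasp_force: 0.0
t 2.6 pos [ 0.5407 -0.2686  0.0631] rot [ 1.7995e+02 -9.0000e-02 -7.1300e+00] units togo [-0.397 -0.081  0.063] F [ 0.5 -0.2  0.3]
```

View pics/t1.png

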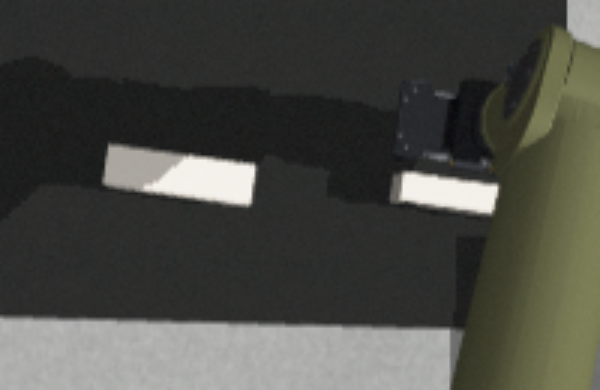

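The gripper is at (440,120) in the picture, just beyond the small rack at (440,190). I'll push slowly toward the robot.

```bash
python3 -m creep '{"translation":[[-0.1,-0.08,0.06],[-0.1,0,0],[-0.1,0,0],[-0.1,0,0],[-0.08,0,0]],"turn":[[0,0,-0.002],[0,0,0],[0,0,0],[0,0,0],[0,0,0]],"grip":[0,0,0,0,0]}'
python3 -m creep '{"translation":[[-0.08,0,0],[-0.08,0,0],[-0.08,0,0],[-0.08,0,0],[0,0,0]],"turn":[[0,0,0],[0,0,0],[0,0,0],[0,0,0],[0,0,0]],"grip":[0,0,0,0,0]}'
python3 -c "
from h import *
from cell import env
togo([.540,-.2617,.058])
c=env.read_camera('scene');cv2.imwrite('pics/s1.png',cv2.resize(c['frame'][130:280,120:360,::-1],None,fx=3,fy=3))"
```

```text
time_s: 3.28
tool_pos: [0.5025, -0.2569, 0.0573]
tool_rot: [180.0, -0.0, -6.8]
force: [0.7, 0.4, 1.0]
grip_width: 0.0008
grasp_force: 0.2
time_s: 3.9
tool_pos: [0.4768, -0.2537, 0.0569]
tool_rot: [180.0, 0.0, -6.8]
force: [-0.2, -0.2, 0.0]
grip_width: 0.001
grasp_force: 0.0
t 3.9 pos [ 0.4768 -0.2537  0.0569] rot [ 1.7999e+02  3.0000e-02 -6.8000e+00] units togo [ 0.797  0.005 -0.014] F [-0.2 -0.2  0. ]
```

View pics/s1.png

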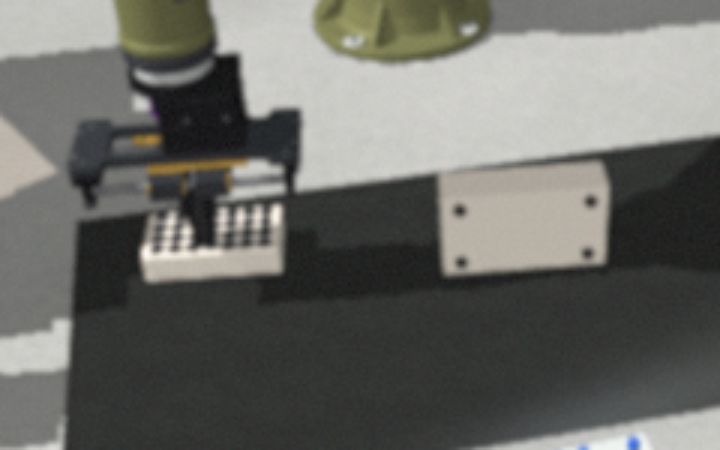

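The small rack lies flat with its wells up, at (215,240) in the crop. I'll lift and go to the robot side of the big rack.

```bash
python3 -m creep '{"translation":[[0,0,-0.5],[0,0,-0.6],[0,0,-0.2],[0,0,0],[-0.1,-0.4,0]],"turn":[[0,0,0],[0,0,0],[0,0,0],[0,0,0],[0,0,0]],"grip":[0,0,0,0,0]}'
python3 -c "
from h import *
togo([.441,.0387,.15])"
```

```text
time_s: 4.58
tool_pos: [0.472, -0.2226, 0.1591]
tool_rot: [-180.0, 0.1, -7.0]
force: [-0.1, 0.4, 0.1]
grip_width: 0.0004
grasp_force: 0.0
t 4.575 pos [ 0.472  -0.2226  0.1591] rot [-1.80e+02  1.30e-01 -7.02e+00] units togo [-0.783 -3.194  0.116] F [-0.1  0.4  0.1]
```

```bash
python3 -m creep '{"translation":[[-0.12,-0.45,0],[-0.12,-0.45,0],[-0.12,-0.45,0],[-0.12,-0.45,0],[-0.12,-0.45,0]],"turn":[[0,0,0],[0,0,0],[0,0,0],[0,0,0],[0,0,0]],"grip":[0,0,0,0,0]}'
python3 -m creep '{"translation":[[-0.12,-0.45,0],[-0.06,-0.45,0],[0,0,0],[0,0,0]],"turn":[[0,0,0],[0,0,0],[0,0,0],[0,0,0]],"grip":[0,0,0,0]}'
python3 -c "
from h import *
togo([.441,.0387,.074])"
```

```text
time_s: 5.2
tool_pos: [0.4453, -0.0353, 0.1589]
tool_rot: [-180.0, 0.2, -6.8]
force: [0.4, 0.1, -0.0]
grip_width: 0.0005
grasp_force: 0.0
time_s: 5.7
tool_pos: [0.4402, 0.0359, 0.1596]
tool_rot: [180.0, 0.1, -6.8]
force: [0.4, 0.4, -0.2]
grip_width: 0.0006
grasp_force: 0.0
t 5.7 pos [0.4402 0.0359 0.1596] rot [ 1.7996e+02  1.4000e-01 -6.7900e+00] units togo [ 0.009 -0.037  1.07 ] F [ 0.4  0.4 -0.2]
```

```bash
python3 -m creep '{"translation":[[0,-0.04,0.36],[0,0,0.36],[0,0,0.35],[0,0,0],[0,0,0]],"turn":[[0,0,0],[0,0,0],[0,0,0],[0,0,0],[0,0,0]],"grip":[0,0,0,0,0]}'
python3 -m creep '{"translation":[[0.1,0,0],[0.1,0,0],[0.1,0,0],[0.08,0,0],[0.08,0,0]],"turn":[[0,0,0],[0,0,0],[0,0,0],[0,0,0],[0,0,0]],"grip":[0,0,0,0,0]}'
python3 -m creep '{"translation":[[0.08,0,0],[0.08,0,0],[0.08,0,0],[0.08,0,0],[0.08,0,0]],"turn":[[0,0,0],[0,0,0],[0,0,0],[0,0,0],[0,0,0]],"grip":[0,0,0,0,0]}'
python3 -m creep '{"translation":[[0,0,0],[0,0,0],[0,0,0]],"turn":[[0,0,0],[0,0,0],[0,0,0]],"grip":[0,0,0]}'
python3 -c "
from h import *
from cell import env
togo([.540,-.2617,.058])
c=env.read_camera('scene');cv2.imwrite('pics/s2.png',cv2.resize(c['frame'][130:280,120:400,::-1],None,fx=2.8,fy=2.8))"
```

```text
time_s: 6.32
tool_pos: [0.4419, 0.0392, 0.0759]
tool_rot: [-180.0, -0.0, -6.9]
force: [-0.1, -0.0, 0.6]
grip_width: 0.0006
grasp_force: 0.0
time_s: 6.95
tool_pos: [0.4783, 0.0354, 0.0753]
tool_rot: [180.0, 0.0, -6.8]
force: [-0.4, 0.2, 0.9]
grip_width: 0.0005
grasp_force: 0.2
time_s: 7.58
tool_pos: [0.5123, 0.0312, 0.0772]
tool_rot: [180.0, -0.3, -6.8]
force: [-0.1, -1.4, 6.7]
grip_width: 0.0006
grasp_force: 3.5
time_s: 7.95
tool_pos: [0.5122, 0.0312, 0.0772]
tool_rot: [180.0, -0.3, -6.8]
force: [1.4, -2.4, 7.2]
grip_width: 0.0001
grasp_force: 3.7
t 7.95 pos [0.5122 0.0312 0.0772] rot [179.98  -0.28  -6.8 ] units togo [0.777 3.594 0.245] F [ 1.4 -2.4  7.2]
```

View pics/s2.png

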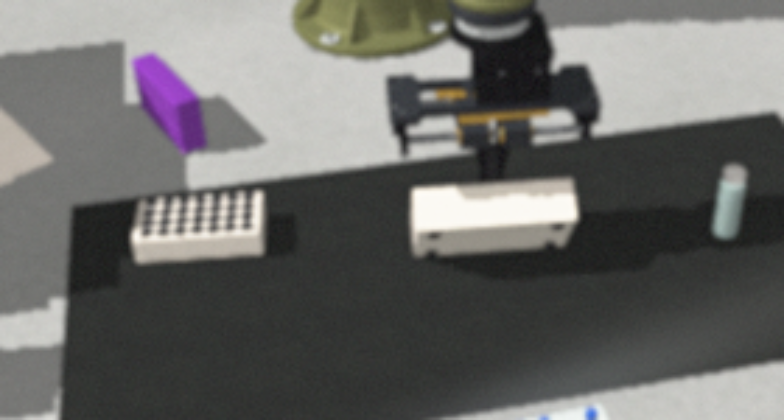

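The small rack is good at (200,225). The big rack, at (490,220), is tilted past balance, but a well rim is bearing up on the fingertip with 7 N. Raising the tip should let it roll on over.

```bash
python3 -m creep '{"translation":[[0,0,-0.06],[0,0,-0.06],[0,0,-0.06],[0,0,-0.06],[0,0,0]],"turn":[[0,0,0],[0,0,0],[0,0,0],[0,0,0],[0,0,0]],"grip":[0,0,0,0,0]}'
python3 -c "
from h import *
from cell import env
c=env.read_camera('scene');np.savez('pics/s3.npz',**c);cv2.imwrite('pics/s3.png',cv2.resize(c['frame'][130:280,120:400,::-1],None,fx=2.8,fy=2.8))"
```

```text
time_s: 8.62
tool_pos: [0.51, 0.0317, 0.0949]
tool_rot: [180.0, -0.0, -6.8]
force: [-0.3, -0.1, -0.9]
grip_width: 0.0002
grasp_force: 0.0
```

View pics/s3.png

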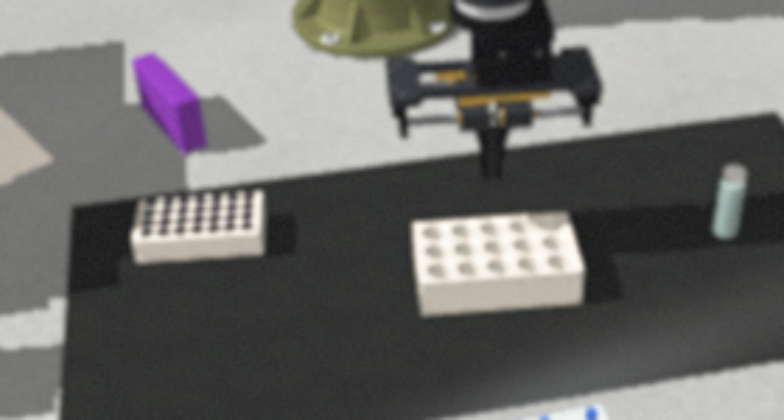

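Both racks are flat with their wells up: big at (498,260), small at (200,225). I'll lift clear and measure where they ended up.

```bash
python3 -m creep '{"translation":[[0,0,-0.3],[-0.2,0,-0.5],[-0.2,0,-0.5],[0,0,0],[0,0,0]],"turn":[[0,0,0],[0,0,0],[0,0,0],[0,0,0],[0,0,0]],"grip":[0,0,0,0,0]}'
python3 - <<'E'
from h import *
from cell import env
S=env.read_camera("scene")
a=np.array(S["frame"]); P=cloud(S)
for n,x,y,zt,c0,w,d in(("big",.496,.0324,.047,(.0595,.0),(.088,.150),1),("small",.4855,-.2553,.037,(0,0),(0,0),-1)):
    m=(a.min(-1)>60)&(abs(P[...,1]-y)<.09)&(abs(P[...,2]-zt)<.004)&(abs(P[...,0]-.5)<.13)
    Q=P[m]; r=cv2.minAreaRect(Q[:,:2].astype(np.float32)); print(n,m.sum(),[np.round(k,4) for k in r],"z",np.median(Q[:,2]).round(4))
    s=.064 if n=="big" else -.049
    print(" expected",np.round([x+s*.9935,y-s*.115],4))
E
```

```text
time_s: 9.3
tool_pos: [0.4777, 0.0353, 0.198]
tool_rot: [180.0, 0.0, -6.8]
force: [-0.9, -0.1, -0.3]
grip_width: 0.0007
grasp_force: 0.0
big 685 [array([0.5624, 0.0247]), array([0.1502, 0.0934]), np.float64(83.3386)] z 0.0453
 expected [0.5596 0.025 ]
small 661 [array([ 0.4361, -0.2484]), array([0.124 , 0.0735]), np.float64(82.25)] z 0.0362
 expected [ 0.4368 -0.2497]
```

Both racks are within about 3 mm of where a pure tip-over would put them, and the robot is clear. I'm handing the job in.

```bash
python3 -c "
from cell import env
print(env.sign_off())"
```

```text
the job is handed in; nothing more can be done
None
```

Both racks are pushed over and lie flat on their feet with wells up, within about 3 mm of a pure tip-over on the spot; nothing else was touched, and the job was handed in at about 9 s with no verdict shown.

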